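# Set the bottle stand's index knob to its third stop and hold it

## Robot

A 6-joint arm with a two-finger parallel gripper is mounted at the origin on the work surface. World frame = base frame: x ahead of the robot, y to its left, z up, the work surface at z = 0. Lengths are in m, angles in rad, forces in N, time in s.
With the tool pointing down it reaches from about 0.275 to 0.85 m from the base axis. Payload 19 kg.
Tool frame: the origin (TCP) lies midway between the tips of the shut fingers; the grasp point (between the pads) lies 19 mm behind it; z points along the fingers, y is the line along which they close (so a half turn about z gives the same grasp; the last joint's range is limited). The gripper opens to 85 mm and grips with 20 to 120 N. Pads are 22 mm wide; open, the fingers measure 114 mm over their backs; the gripper's body (76 mm by 85 mm) begins 54 mm behind the grasp point. The pads swing forward as they close: fully open they stand 13 mm farther back than shut.
Start: joints at [-1.419, 0.15, 1.437, -0, 1.554, -0.134], TCP at [0.162, -0.552, 0.231] pointing down, gripper open.
Joint ranges: [-2.8, 2.8], [-0.68, 2.1], [0.12, 2.68], [-1.39, 4.53], [0.16, 2.79], [-2.81, 2.81]. Speed limits (rad/s): [1.89, 1.89, 2.22, 3.01, 3.01, 3.01].

## Interface

Orientations are given as a 3x3 rotation matrix whose columns are the frame's x, y, z axes.
In Python, from station import r, get_image, calibration gives the robot as it stands.
- The arm moves only by the tool play_rows, never from a script. Its argument "targets" is a list of rows, each an object with "offset": the shift along the tool's x, y, z each as a share of 150 mm, from -1 to 1, a list of three; "roll": the turn about the tool's z as a share of pi/2 rad, from -1 to 1; "gripper": the finger opening in mm, from 0 to 85.4. A call has 1 to 12 rows; each row is the pose to reach, as a shift and turn from the pose commanded when the call began, along the tool's axes at that moment; what a row does not reach only later rows make up. A row lasts 1/10 s, in which the tool goes at most 50 mm and 8.59 degrees, less where a joint would pass 70% of its speed; a pose out of reach is approached as far as the arm can. A call with a number of a shift or a turn outside -1 to 1 is refused whole. A call with a gripper value outside its range is refused whole. The fingers move at their own pace and stop on an object; the grip force is fixed at half the most. Time passes only in rows, so rows that repeat a pose let the fingers close. It gives the time, the measured TCP pose, the force, the opening and the grip force at its end, in the units of the state.
- r.state(): the state, without advancing time (a new reading comes with each control period).
- get_image(name): name is "side" or "top"; returns (picture, depth): 400x640x3 uint8, blue, green, red; 400x640 float32, m along the optical axis (not along the pixel's ray), 0 where there is no reading.
- calibration(name): a dict with "fx", "fy", "cx", "cy" (pixels), "dist_coeffs" ([k1, k2, p1, p2, k3] as OpenCV has them; the pictures are not rectified), "cam_to_world" (4x4, takes a point from camera to world coordinates). Camera axes: x right, y down, z forward; pixel columns grow to the right and rows downward; lengths in m; the calibration is good to about 2 mm. A picture is of the moment at which its call begins. calibration takes no time and is no camera call.
- r.finish_job(): hands the job in; it is judged then, once.
The state is a dict: "time": time; "q": joint angles; "qvel": joint speeds; "joint_efforts": joint torques, N m; "position": TCP position; "tool_rot": TCP orientation; "contact_force": force on the tool from outside, world axes, zero at the start; "moment": the same for the moment, N m; "width": finger opening in m; "finger_force": force on a finger pad.
Only numpy, scipy, OpenCV 4.12 (cv2) and the standard library are available. Lean on these libraries where they do the work, as an engineer would, in place of code of your own. Each camera call takes 0.05 s, during which the arm holds its last target. There are 200 camera calls.

## Task

The next bottle is to be painted on the third division: pull the blue-fronted drawer of the turntable stand wide open by its handle, then take hold of the red index knob inside and turn it clockwise from its home stop, counting the clicks, until it sits in the third stop, never running on to the fourth. Finish while still gripping the knob there, with the drawer open. The bottle must stay standing on the turntable, and the things around stay where they are.

Things in the scene. Friction and masses are not known exactly. Their poses are not given: they have to be found in the camera images.
- stand: Indexing stand: grey cabinet 270 deep (x), 300 wide (y), 120 mm high, fixed on the table at a place and yaw (within 0.2 rad) that differ each time; origin at the centre of its underside, its own -x axis points out of the blue drawer front (towards the robot). The turntable on its top is centred 30 mm to -x and 40 mm to -y of the origin.
- stand_drawer0 (a joint): Opening of the drawer in m along the stand's -x: 0 shut (knob hidden under the top), 0.19 fully open; starts 0 to 0.03; wide open means 0.13 or more. About 1 N of friction; stays where left. Open-topped box, rims 98 mm above the table; front plate 15 mm thick, top edge 108 mm above the table. A loose yellow tape roll lies inside, at the back left.
- stand_drawer0_handle (a point): Middle of the drawer's handle: a steel bar, 11 mm thick and about 130 mm long along the stand's y, standing 35 mm off the drawer's front plate (about 30 mm clear gap behind it for a finger), 82 mm above the table (38 mm below the cabinet's top). Moves with the drawer; axes parallel to the stand's.
- index_knob_grip (a point): On the knob's vertical axis at grip height, 85 mm above the table, mid-width, 126 mm behind the handle bar. Red bar 42 long, 14 thick, 32 mm high (top 7 mm above this point) on a 44 mm disc (top 23 mm below it). Site turns with the knob: x along the bar, white pointer at its -x end; grip across, along y. Dots around it, one per stop: big white = home, big red = third.
- index_knob (a joint): Turn of the knob in rad, growing clockwise seen from above. Starts at 0, its home end stop, the bar's x axis 0.6 rad anticlockwise of the stand's x. Sprung notches every 24 degrees: 0.419, 0.838, 1.257 (third), 1.676; hard end 2.51. Torque swings about 0.1 to 0.15 N m each way between notches, near zero in a notch, into which it settles if free. It also drives the brass disc in the drawer.
- bottle: Loose red glass bottle, 170 mm high and 100 mm across at the belly, standing on the middle of the turntable; origin at the centre of its underside, z up.
- paint_jar: Bystander: jar, 52 mm across, 55 mm high, standing on the stand's top towards its left edge; origin under its centre.
- blue_flask: Bystander: blue glass flask 190 mm high, 100 mm across, on the table left of the stand; origin under its centre.
- pink_cup: Bystander: pink cup, 60 mm across, 75 mm high, on the table to the left; origin under its centre.
- rinse_mug: Bystander: white mug, 80 mm across, 90 mm high, on the table to the right; origin under its centre.
- paint_brush: Bystander: brush lying on the table to the right, nearest the robot.
- varnish_can: Bystander: can, 70 mm across, 90 mm high, on the table right of the stand; origin under its centre.
- turntable (a point): Centre of the top face of the round grey turntable, 130 mm across, locked, on top of the stand; 152 mm above the table.

How it is judged:
By the outcome, as a careful person would: the job done as asked, in the order asked, and still so for the second after the job is handed in, while the arm keeps its last pose, push and grip.
It also fails if it takes over 58 s, if anything falls off the work surface, if the arm or the gripper's body presses on something with over 40 N, if the wrist force passes 120 N, or if a joint passes its speed limit or range.

## Working session

There is one attempt and no reset: what is moved stays moved. The work goes in short steps, Python scripts to look and compute and a tool call to move; the robot and the scene stay as the last step left them, time stands still between calls to the robot, and variables do not carry over. Pictures are saved under pics/ and viewed, at most 10 in all, crops included, and the job is handed in when it is done.

Besides the shell and the picture viewer there is one more tool, called after "Call:" as name(argument=value, ...) on one line, values as JSON. play_rows: Moves the arm, as the interface text tells. Its arguments: {"type":"object","properties":{"targets":{"type":"array"}},"required":["targets"]}

```bash
mkdir -p pics
cat > h.py <<'E'
import numpy as np, cv2
from station import r, get_image, calibration
def grab(name):
    im,d=get_image(name); np.savez(f'last_{name}.npz',im=im,d=d); return im,d
def last(name):
    z=np.load(f'last_{name}.npz'); return z['im'],z['d']
def K(c): return np.array([[c['fx'],0,c['cx']],[0,c['fy'],c['cy']],[0,0,1]])
def cloud(name,d):
    c=calibration(name); h,w=d.shape
    u,v=np.meshgrid(np.arange(w),np.arange(h))
    p=cv2.undistortPoints(np.stack([u,v],-1).reshape(-1,1,2).astype(np.float64),K(c),np.array(c['dist_coeffs'])).reshape(h,w,2)
    P=np.dstack([p*d[...,None],d]); T=np.array(c['cam_to_world'])
    W=P@T[:3,:3].T+T[:3,3]; W[d==0]=np.nan; return W
def ray(name,u,v,z):
    c=calibration(name);T=np.array(c['cam_to_world'])
    p=cv2.undistortPoints(np.array([[[u,v]]],float),K(c),np.array(c['dist_coeffs']))[0,0]
    D=T[:3,:3]@np.array([p[0],p[1],1]);o=T[:3,3]; return o+D*(z-o[2])/D[2]
E
python3 - <<'E'
from h import *
for n in('top','side'):
    im,d=grab(n); cv2.imwrite(f'pics/{n}0.png',im)
    print(n,np.round(calibration(n)['cam_to_world'],3).tolist())
s=r.state();print(s['time'],s['position'],np.round(s['tool_rot'],3).tolist())
E
```

```text
top [[0.016, -0.991, 0.134, 0.386], [-1.0, -0.013, 0.02, -0.023], [-0.018, -0.135, -0.991, 1.526], [0.0, 0.0, 0.0, 1.0]]
side [[-0.777, -0.454, 0.436, -0.041], [-0.629, 0.567, -0.531, 0.758], [-0.006, -0.687, -0.727, 1.139], [0.0, 0.0, 0.0, 1.0]]
0.1 [ 0.16209527 -0.55145499  0.23075353] [[0.959, 0.282, -0.0], [0.282, -0.959, 0.001], [0.0, -0.001, -1.0]]
```

View pics/top0.png

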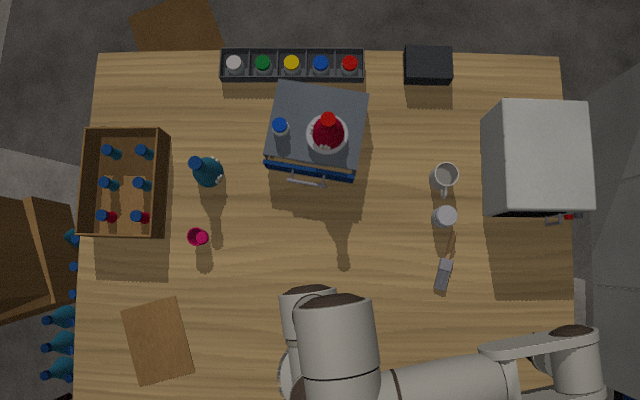

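View pics/side0.png

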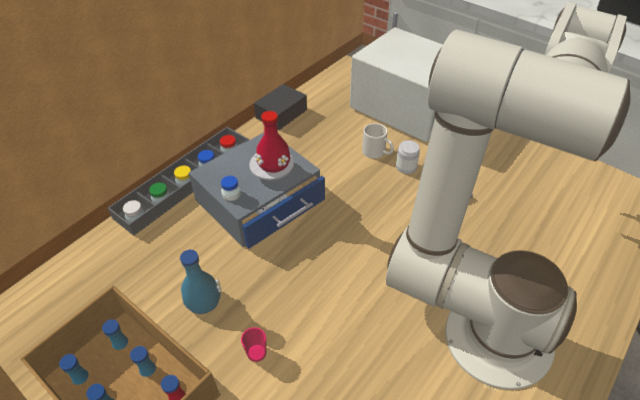

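The top view shows the stand at about (265-370, 80-180) with its handle at about (288-327, 180-186). The side view shows the handle at (275-312, 205-224). Next: fit the cabinet top from depth and look at an enlarged crop.

Run:
```python
from h import *
im,d=last('top'); W=cloud('top',d)
m=(abs(W[...,2]-.12)<.006)&(W[...,0]>.3)&(W[...,0]<1.05)&(abs(W[...,1])<.35)
m[:75]=0;m[185:]=0;m[:,:250]=0;m[:,380:]=0
m=cv2.morphologyEx(m.astype(np.uint8),cv2.MORPH_OPEN,np.ones((3,3)))
n,l,st,_=cv2.connectedComponentsWithStats(m);k=1+st[1:,4].argmax()
P=W[l==k]; print(st[k],P[:,2].mean())
rc=cv2.minAreaRect((P[:,:2]*1000).astype(np.float32));print(rc,cv2.boxPoints(rc))
c=cv2.resize(im[75:195,255:385],None,fx=6,fy=5,interpolation=cv2.INTER_CUBIC)[:600]
cv2.imwrite('pics/c1.png',c)
# handle pts
h=(abs(W[...,2]-.085)<.01); 
for v in range(176,192): print(v,[(u,round(float(W[v,u,2]),3)) for u in range(284,332,4)])
```

```text
[ 263   80  105   90 4656] 0.11888297494134502
((810.2760009765625, 26.4427490234375), (301.15362548828125, 259.418701171875), 80.63345336914062) [[ 657.7897  -101.0163 ]
 [ 913.74963 -143.23666]
 [ 962.7623   153.9018 ]
 [ 706.80237  196.12216]]
176 [(284, -0.005), (288, -0.007), (292, 0.076), (296, 0.006), (300, 0.005), (304, -0.007), (308, 0.017), (312, 0.028), (316, 0.042), (320, 0.056), (324, 0.081), (328, 0.082)]
177 [(284, 0.002), (288, -0.005), (292, 0.084), (296, -0.005), (300, -0.003), (304, -0.004), (308, 0.007), (312, 0.0), (316, 0.025), (320, 0.039), (324, 0.089), (328, 0.062)]
178 [(284, 0.001), (288, 0.002), (292, 0.084), (296, 0.002), (300, -0.007), (304, -0.001), (308, -0.006), (312, -0.0), (316, -0.005), (320, 0.016), (324, 0.083), (328, 0.045)]
179 [(284, 0.002), (288, 0.085), (292, 0.083), (296, 0.004), (300, -0.004), (304, -0.001), (308, 0.004), (312, -0.003), (316, -0.002), (320, 0.002), (324, 0.087), (328, 0.03)]
180 [(284, -0.005), (288, 0.084), (292, 0.082), (296, 0.086), (300, 0.002), (304, 0.0), (308, -0.001), (312, -0.002), (316, -0.006), (320, -0.008), (3
[... 1277 characters left out ...]
4), (288, 0.005), (292, 0.001), (296, -0.003), (300, -0.003), (304, 0.001), (308, 0.003), (312, -0.003), (316, 0.001), (320, -0.004), (324, 0.082), (328, -0.0)]
189 [(284, -0.007), (288, 0.004), (292, -0.0), (296, -0.002), (300, -0.005), (304, 0.002), (308, -0.003), (312, -0.001), (316, -0.005), (320, 0.0), (324, -0.005), (328, -0.007)]
190 [(284, 0.003), (288, -0.001), (292, -0.002), (296, -0.003), (300, -0.003), (304, -0.003), (308, 0.003), (312, -0.005), (316, -0.0), (320, -0.008), (324, 0.002), (328, -0.008)]
191 [(284, -0.004), (288, -0.004), (292, -0.003), (296, -0.004), (300, -0.001), (304, 0.004), (308, -0.003), (312, -0.002), (316, -0.003), (320, 0.002), (324, 0.001), (328, -0.004)]
```

View pics/c1.png

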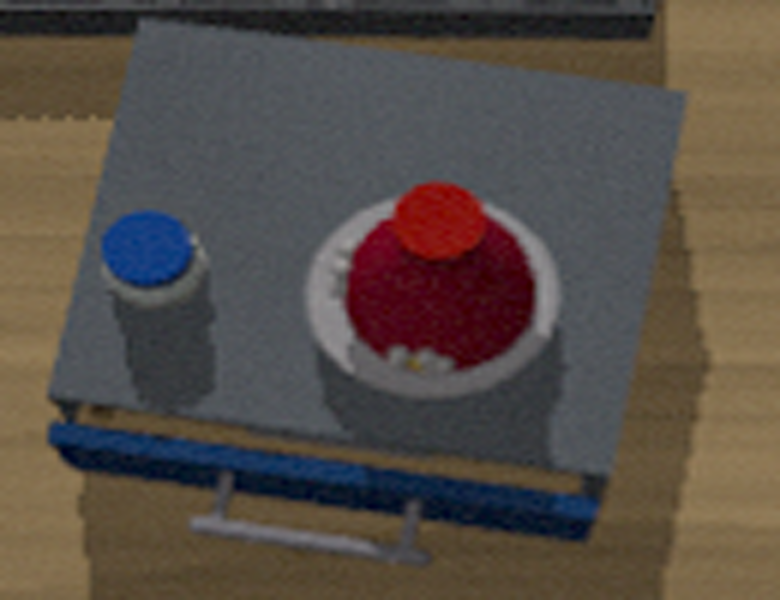

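The crop shows the drawer slightly open, with the bar ends at about full-image (286.7, 179.6) and (326.7, 186.4). The fitted cabinet top is 301 x 259 mm at z 0.119, which matches the given sizes, and yaw is about -0.163.

```bash
cat >> h.py <<'E'
def tooff(target,heading=None):
    s=r.state();R=np.array(s['tool_rot']);p=np.array(s['position'])
    o=R.T@(np.array(target)-p)/.15
    h=np.arctan2(R[1,0],R[0,0])
    print('pos',np.round(p,4),'head',round(np.degrees(h),2),'off',np.round(o,4),'roll',None if heading is None else round((h-heading)/(np.pi/2),4),'w',s['width'],'F',np.round(s['contact_force'],1),'t',round(s['time'],2),'q',np.round(s['q'],2))
E
python3 - <<'E'
from h import *
im,d=last('top');W=cloud('top',d)
m=(W[...,2]>.072)&(W[...,2]<.096);m[:178]=0;m[190:]=0;m[:,:284]=0;m[:,332:]=0
m[:,320:][:184-0]&=False
P=W[m];P=P[P[:,0]<.66]
x0,c=P[:,:2].mean(0),np.cov(P[:,:2].T);e=np.linalg.eigh(c)[1][:,1];print('bar',len(P),P.mean(0),e)
a,b=ray('top',286.7,179.6,.086),ray('top',326.7,186.4,.086);print(a,b,(a+b)/2,np.linalg.norm(a-b))
yaw=np.arctan2(-42.2,256);X=np.array([np.cos(yaw),np.sin(yaw)]);Y=np.array([-X[1],X[0]])
fl,fr=np.array([.6578,-.101]),np.array([.7068,.1961])
print(yaw,np.arctan2(*(-(fr-fl)[:1]),(fr-fl)[1]), 'frontmid',(fl+fr)/2)
h=(a+b)[:2]/2; print('handle to front',((fl+fr)/2-h)@X,'lat',((fl+fr)/2-h)@Y)
tooff([h[0],h[1],.25],yaw+np.pi/2)
# white can etc.: max heights around path
print('max z',np.nanmax(W[150:300,380:470,2]))
E
```

```text
bar 145 [0.62162029 0.0571984  0.0846493 ] [0.16365713 0.98651728]
[0.63213855 0.11949113 0.086     ] [ 0.61180967 -0.00827284  0.086     ] [0.62197411 0.05560914 0.086     ] 0.1293711542665296
-0.16337450616753438 -0.16345616974923505 frontmid [0.6823  0.04755]
handle to front 0.06083340081049723 lat 0.0018600982770971579
pos [ 0.1621 -0.5515  0.2308] head 16.38 off [ 4.0826 -3.0185 -0.1243] roll -0.714 w 0.08554485537558507 F [ 0.2 -0.  -0.2] t 0.1 q [-1.42  0.15  1.44  0.    1.55 -0.13]
max z 0.09543090257617193
```

Call:
play_rows(targets=[{"offset": [0.25,-0.19,0],"roll": 0,"gripper": 60},{"offset": [0.5,-0.37,-0.1],"roll": 0,"gripper": 26},{"offset": [0.75,-0.56,-0.1],"roll": 0,"gripper": 26},{"offset": [1,-0.75,-0.1],"roll": 0,"gripper": 26},{"offset": [1,-0.75,-0.1],"roll": 0,"gripper": 26}])

```text
time: 0.6
position: [0.2767, -0.3978, 0.2467]
tool_rot: [[0.958, 0.286, 0.001], [0.286, -0.958, 0.0], [0.001, -0.0, -1.0]]
contact_force: [-0.2, -0.3, -0.2]
width: 0.0263
finger_force: 0.0
```

Call:
play_rows(targets=[{"offset": [0.25,-0.19,0],"roll": 0,"gripper": 26},{"offset": [0.5,-0.37,0],"roll": 0,"gripper": 26},{"offset": [0.75,-0.56,0],"roll": 0,"gripper": 26},{"offset": [1,-0.75,0],"roll": 0,"gripper": 26},{"offset": [1,-0.75,0],"roll": 0,"gripper": 26}])

```text
time: 1.1
position: [0.3887, -0.2475, 0.2463]
tool_rot: [[0.958, 0.287, 0.001], [0.287, -0.958, 0.001], [0.001, -0.001, -1.0]]
contact_force: [0.5, -1.0, -0.4]
width: 0.0263
finger_force: 0.0
```

Call:
play_rows(targets=[{"offset": [0.25,-0.19,0],"roll": 0,"gripper": 26},{"offset": [0.5,-0.37,0],"roll": 0,"gripper": 26},{"offset": [0.75,-0.56,0],"roll": 0,"gripper": 26},{"offset": [0.9,-0.75,0],"roll": 0,"gripper": 26},{"offset": [0.9,-0.75,0],"roll": 0,"gripper": 26}])

```text
time: 1.6
position: [0.4854, -0.1025, 0.2459]
tool_rot: [[0.958, 0.285, -0.001], [0.285, -0.958, 0.001], [-0.0, -0.001, -1.0]]
contact_force: [0.1, -1.1, -0.5]
width: 0.0259
finger_force: 0.0
```

Run:
```python
from h import *
tooff([.6215,.0563,.2],-.1637+np.pi/2)
```

```text
pos [ 0.4854 -0.1025  0.2459] head 16.57 off [ 1.1719 -0.7554  0.3064] roll -0.7116 w 0.025877806308948575 F [ 0.1 -1.1 -0.5] t 1.6 q [-0.36 -0.02  1.59  0.    1.57  0.92]
```

Call:
play_rows(targets=[{"offset": [0.25,-0.16,0],"roll": -0.09,"gripper": 26},{"offset": [0.5,-0.32,0],"roll": -0.18,"gripper": 26},{"offset": [0.75,-0.48,0],"roll": -0.27,"gripper": 26},{"offset": [0.98,-0.64,0],"roll": -0.36,"gripper": 26},{"offset": [0.98,-0.64,0],"roll": -0.45,"gripper": 26},{"offset": [0.98,-0.64,0],"roll": -0.54,"gripper": 26},{"offset": [0.98,-0.64,0],"roll": -0.63,"gripper": 26},{"offset": [0.98,-0.64,0],"roll": -0.71,"gripper": 26},{"offset": [0.98,-0.64,0],"roll": -0.712,"gripper": 26},{"offset": [0.98,-0.64,0],"roll": -0.712,"gripper": 26}])

```text
time: 2.6
position: [0.5983, 0.0275, 0.2461]
tool_rot: [[0.17, 0.985, -0.0], [0.985, -0.17, -0.0], [-0.0, -0.0, -1.0]]
contact_force: [0.4, 0.3, 0.8]
width: 0.0264
finger_force: 0.0
```

Run:
```python
from h import *
tooff([.6215,.0563,.15],-.1637+np.pi/2)
```

```text
pos [0.5983 0.0275 0.2461] head 80.2 off [0.2157 0.1203 0.6406] roll -0.0046 w 0.026445269917384915 F [0.4 0.3 0.8] t 2.6 q [-0.08  0.2   1.35 -0.    1.59  0.09]
```

Call:
play_rows(targets=[{"offset": [0.11,0.06,0.2],"roll": -0.005,"gripper": 26},{"offset": [0.216,0.12,0.5],"roll": -0.005,"gripper": 26},{"offset": [0.216,0.12,0.8],"roll": -0.005,"gripper": 26},{"offset": [0.216,0.12,0.9],"roll": -0.005,"gripper": 26},{"offset": [0.216,0.12,0.9],"roll": -0.005,"gripper": 26}])

```text
time: 3.1
position: [0.6205, 0.0569, 0.1098]
tool_rot: [[0.16, 0.987, -0.004], [0.987, -0.16, 0.0], [-0.0, -0.004, -1.0]]
contact_force: [-0.0, -0.3, 0.3]
width: 0.026
finger_force: 0.0
```

Run:
```python
from h import *
tooff([.6215,.0563,.066],-.1637+np.pi/2)
im,d=grab('side');a=im[130:280,190:390]
cv2.imwrite('pics/s1.png',cv2.resize(a,None,fx=4,fy=4,interpolation=cv2.INTER_CUBIC))
```

```text
pos [0.6205 0.0569 0.1098] head 80.78 off [-0.0029  0.0083  0.2917] roll 0.0018 w 0.025998221925272694 F [-0.  -0.3  0.3] t 3.1 q [-0.03  0.32  1.48 -0.    1.35  0.13]
```

View pics/s1.png

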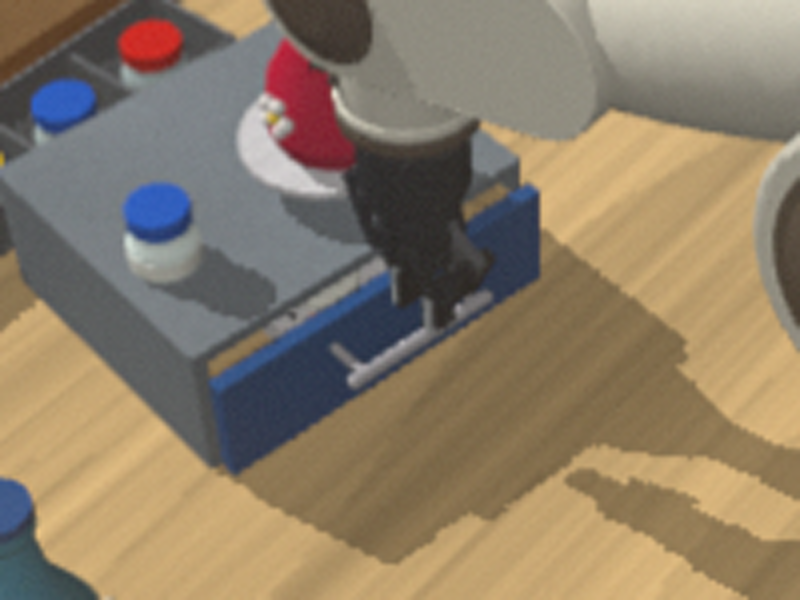

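The fingers hover above the bar (crop 355,380 to 490,297), one on either side. I'll descend and close.

Call:
play_rows(targets=[{"offset": [0,0.007,0.07],"roll": 0,"gripper": 26},{"offset": [0,0.007,0.15],"roll": 0,"gripper": 26},{"offset": [0,0.007,0.22],"roll": 0,"gripper": 26},{"offset": [0,0.007,0.29],"roll": 0,"gripper": 26},{"offset": [0,0.007,0.29],"roll": 0,"gripper": 26},{"offset": [0,0.007,0.29],"roll": 0,"gripper": 26}])

```text
time: 3.75
position: [0.6224, 0.0571, 0.0677]
tool_rot: [[0.158, 0.987, -0.0], [0.987, -0.158, 0.0], [0.0, -0.0, -1.0]]
contact_force: [-0.6, -0.4, -0.4]
width: 0.0263
finger_force: 0.0
```

Call:
play_rows(targets=[{"offset": [0,0,0],"roll": 0,"gripper": 5},{"offset": [0,0,0],"roll": 0,"gripper": 5},{"offset": [0,0,0],"roll": 0,"gripper": 5},{"offset": [0,0,0],"roll": 0,"gripper": 5},{"offset": [0,0,0],"roll": 0,"gripper": 5}])

```text
time: 4.25
position: [0.6228, 0.0571, 0.0685]
tool_rot: [[0.158, 0.987, 0.001], [0.987, -0.158, 0.0], [0.0, 0.001, -1.0]]
contact_force: [-0.9, -0.7, 6.8]
width: 0.0085
finger_force: 58.8
```

Call:
play_rows(targets=[{"offset": [0,-0.03,0],"roll": 0,"gripper": 5},{"offset": [0,-0.1,0],"roll": 0,"gripper": 5},{"offset": [0,-0.2,0],"roll": 0,"gripper": 5},{"offset": [0,-0.3,0],"roll": 0,"gripper": 5},{"offset": [0,-0.4,0],"roll": 0,"gripper": 5},{"offset": [0,-0.5,0],"roll": 0,"gripper": 5},{"offset": [0,-0.6,0],"roll": 0,"gripper": 5},{"offset": [0,-0.7,0],"roll": 0,"gripper": 5},{"offset": [0,-0.8,0],"roll": 0,"gripper": 5},{"offset": [0,-0.9,0],"roll": 0,"gripper": 5},{"offset": [0,-0.95,0],"roll": 0,"gripper": 5},{"offset": [0,-0.95,0],"roll": 0,"gripper": 5}])

```text
time: 5.45
position: [0.481, 0.0801, 0.0685]
tool_rot: [[0.158, 0.987, 0.001], [0.987, -0.158, 0.001], [0.001, 0.001, -1.0]]
contact_force: [-0.3, 3.1, 4.6]
width: 0.0089
finger_force: 59.4
```

Call:
play_rows(targets=[{"offset": [0,-0.05,0],"roll": 0,"gripper": 5},{"offset": [0,-0.1,0],"roll": 0,"gripper": 5},{"offset": [0,-0.15,0],"roll": 0,"gripper": 5},{"offset": [0,-0.15,0],"roll": 0,"gripper": 5},{"offset": [0,-0.15,0],"roll": 0,"gripper": 5}])

```text
time: 5.95
position: [0.4594, 0.0837, 0.0684]
tool_rot: [[0.158, 0.987, 0.001], [0.987, -0.158, 0.001], [0.001, 0.001, -1.0]]
contact_force: [-0.8, 3.5, 8.6]
width: 0.0088
finger_force: 60.1
```

Call:
play_rows(targets=[{"offset": [0,0,0],"roll": 0,"gripper": 26},{"offset": [0,0,0],"roll": 0,"gripper": 26},{"offset": [0,0,0],"roll": 0,"gripper": 26},{"offset": [0,0,-0.1],"roll": 0,"gripper": 26},{"offset": [0,0,-0.3],"roll": 0,"gripper": 26},{"offset": [0,0,-0.6],"roll": 0,"gripper": 26},{"offset": [0,0,-0.9],"roll": 0,"gripper": 26},{"offset": [-0.3,0,-1],"roll": 0.09,"gripper": 35},{"offset": [-0.6,0,-1],"roll": 0.18,"gripper": 35},{"offset": [-0.9,0,-1],"roll": 0.27,"gripper": 35},{"offset": [-1,0,-1],"roll": 0.36,"gripper": 35},{"offset": [-1,0,-1],"roll": 0.4,"gripper": 35}])

```text
time: 7.15
position: [0.4353, -0.067, 0.2177]
tool_rot: [[0.714, 0.7, -0.0], [0.7, -0.714, -0.0], [-0.0, 0.0, -1.0]]
contact_force: [-1.2, 0.2, 0.3]
width: 0.0348
finger_force: 0.0
```

Run:
```python
from h import *
tooff([.58,.063,.2],-.1637+.6)
im,d=grab('top');grab('side')
a=im[150:250,250:383]
cv2.imwrite('pics/t2.png',cv2.resize(a,None,fx=6,fy=6,interpolation=cv2.INTER_CUBIC))
a=last('side')[0][130:280,220:420]
cv2.imwrite('pics/s2.png',cv2.resize(a,None,fx=4,fy=4,interpolation=cv2.INTER_CUBIC))
```

```text
pos [ 0.4353 -0.067   0.2177] head 44.4 off [1.2958 0.0556 0.1175] roll 0.2156 w 0.03483071346376272 F [-1.2  0.2  0.3] t 7.15 q [-0.33 -0.13  1.75 -0.    1.52  0.47]
```

View pics/t2.png

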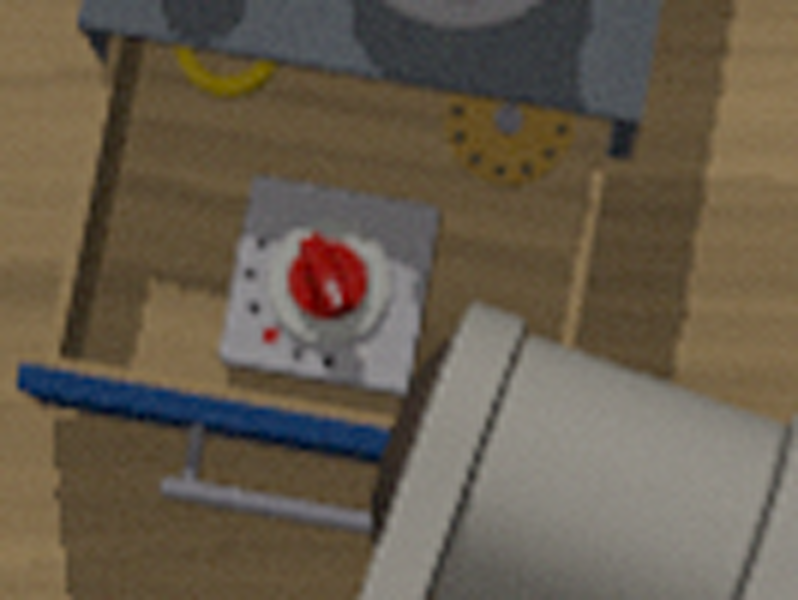

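View pics/s2.png

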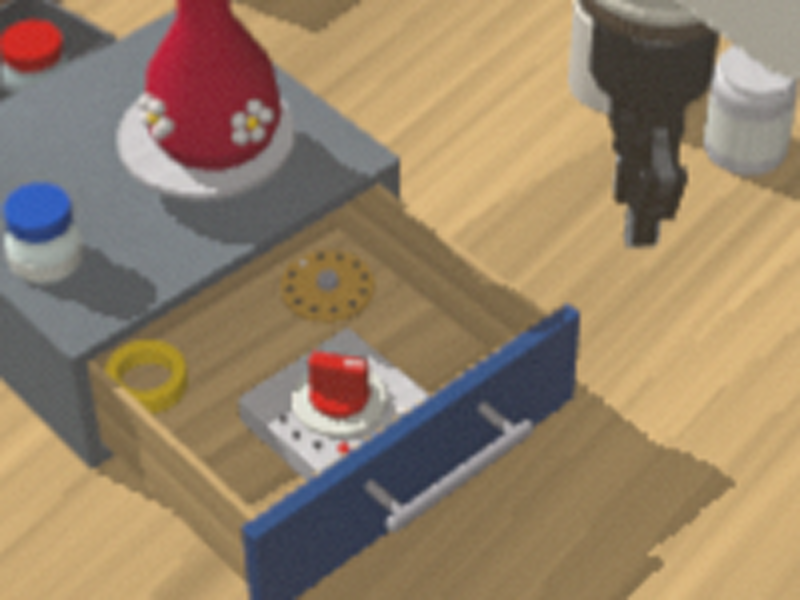

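The drawer is wide open. The knob sits at crop (328, 275) in the top view, with its bar running up-left and the big red dot at (270, 335). Next: measure the knob from both cameras.

Run:
```python
from h import *
X=np.array([np.cos(-.1637),np.sin(-.1637)])
for n in('top','side'):
    im,d=last(n);W=cloud(n,d);f=im.astype(int)
    g=(f[...,2]>70)&(f[...,2]>2*f[...,1])&(f[...,2]>2*f[...,0])&(np.hypot(W[...,0]-.583,W[...,1]-.063)<.05)
    m=g&(W[...,2]>.0)
    P=W[m];T=P[P[:,2]>.085]
    c=np.cov(T[:,:2].T);w,e=np.linalg.eigh(c)
    print(n,len(P),len(T),'mean',T.mean(0),'rect',cv2.minAreaRect((T[:,:2]*1000).astype(np.float32)),'axis',np.degrees(np.arctan(e[1,1]/e[0,1])),np.sqrt(w), 'all',P.mean(0))
# handle again from top
W=cloud('top',last('top')[1])
a=ray('top',250+163/6,150+487/6,.084);print('left end',a,'expect mid',a[:2]+.065*np.array([X[1],-X[0]]), 'knob',a[:2]+.065*np.array([X[1],-X[0]])+.126*X)
```

```text
top 126 43 mean [0.58421505 0.06386125 0.08973456] rect ((582.1502075195312, 63.26154327392578), (38.13441467285156, 13.766777992248535), 24.90880012512207) axis 27.620409732694156 [0.00423778 0.01144324] all [0.582549   0.06572    0.07059593]
side 185 56 mean [0.5836643  0.06830029 0.09197381] rect ((582.721435546875, 65.802734375), (40.27146911621094, 16.128604888916016), 23.628692626953125) axis 18.140609188767844 [0.00340976 0.0116566 ] all [0.57981215 0.07159885 0.07597959]
left end [0.46761059 0.14557697 0.084     ] expect mid [0.45701755 0.08144595] knob [0.58133306 0.06091175]
```

Call:
play_rows(targets=[{"offset": [0.25,0.01,0],"roll": 0.07,"gripper": 35},{"offset": [0.5,0.03,0],"roll": 0.14,"gripper": 35},{"offset": [0.75,0.04,0],"roll": 0.21,"gripper": 35},{"offset": [0.95,0.05,0],"roll": 0.215,"gripper": 35},{"offset": [0.95,0.05,0],"roll": 0.215,"gripper": 35},{"offset": [0.95,0.05,0],"roll": 0.215,"gripper": 35}])

```text
time: 7.85
position: [0.5419, 0.0311, 0.2172]
tool_rot: [[0.901, 0.435, -0.001], [0.435, -0.901, 0.0], [-0.001, -0.001, -1.0]]
contact_force: [-0.9, 0.3, 0.3]
width: 0.0349
finger_force: 0.0
```

Run:
```python
from h import *
tooff([.5823,.0632,.130],-.1637+.6)
```

```text
pos [0.5419 0.0311 0.2172] head 25.78 off [ 0.3361 -0.075   0.5813] roll 0.0086 w 0.03490378418968591 F [-0.9  0.3  0.3] t 7.85 q [-0.08  0.09  1.53 -0.    1.52  1.04]
```

Call:
play_rows(targets=[{"offset": [0.17,-0.04,0.1],"roll": 0.009,"gripper": 35},{"offset": [0.336,-0.075,0.3],"roll": 0.009,"gripper": 35},{"offset": [0.336,-0.075,0.5],"roll": 0.009,"gripper": 35},{"offset": [0.336,-0.075,0.65],"roll": 0.009,"gripper": 35},{"offset": [0.336,-0.075,0.65],"roll": 0.009,"gripper": 35},{"offset": [0.336,-0.075,0.65],"roll": 0.009,"gripper": 35}])

```text
time: 8.45
position: [0.5825, 0.0619, 0.1213]
tool_rot: [[0.908, 0.419, 0.0], [0.419, -0.908, 0.0], [0.0, 0.0, -1.0]]
contact_force: [0.2, 0.6, 0.4]
width: 0.0351
finger_force: 0.0
```

Run:
```python
from h import *
tooff([.5823,.0632,.067],-.1637+.6)
im,d=grab('side')
a=im[130:280,220:420]
cv2.imwrite('pics/s3.png',cv2.resize(a,None,fx=4,fy=4,interpolation=cv2.INTER_CUBIC))
```

```text
pos [0.5825 0.0619 0.1213] head 24.77 off [ 0.0028 -0.0086  0.3618] roll -0.0026 w 0.03514152559073071 F [0.2 0.6 0.4] t 8.45 q [-0.03  0.23  1.57  0.    1.34  1.11]
```

View pics/s3.png

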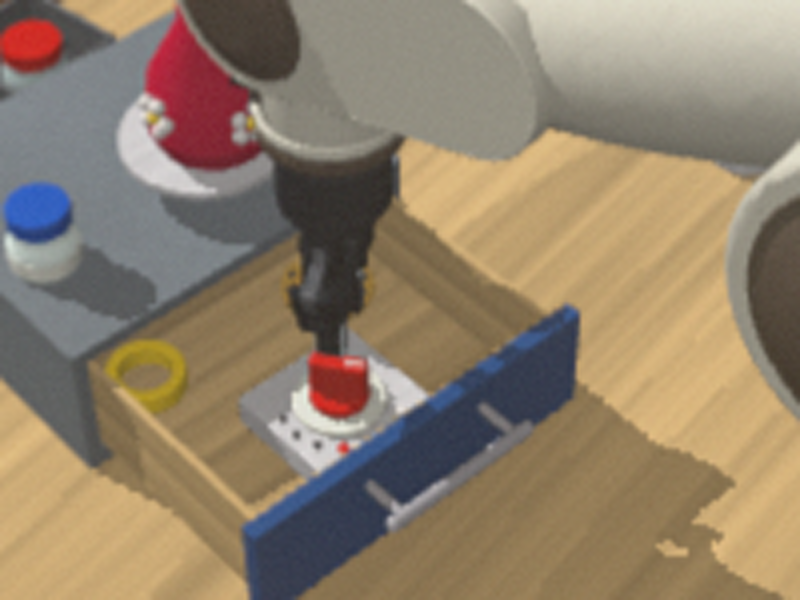

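The gripper is centred above the knob (crop 338, 385). I'll descend and grip.

Call:
play_rows(targets=[{"offset": [0.003,-0.006,0.09],"roll": 0,"gripper": 35},{"offset": [0.003,-0.006,0.18],"roll": 0,"gripper": 35},{"offset": [0.003,-0.006,0.27],"roll": 0,"gripper": 35},{"offset": [0.003,-0.006,0.36],"roll": 0,"gripper": 35},{"offset": [0.003,-0.006,0.36],"roll": 0,"gripper": 35},{"offset": [0.003,-0.006,0.36],"roll": 0,"gripper": 35}])

```text
time: 9.1
position: [0.5826, 0.0633, 0.066]
tool_rot: [[0.908, 0.419, -0.001], [0.419, -0.908, 0.0], [-0.001, -0.0, -1.0]]
contact_force: [-0.0, -1.3, 0.0]
width: 0.0346
finger_force: 0.0
```

Call:
play_rows(targets=[{"offset": [0,0,0],"roll": 0,"gripper": 8},{"offset": [0,0,0],"roll": 0,"gripper": 8},{"offset": [0,0,0],"roll": 0,"gripper": 8},{"offset": [0,0,0],"roll": 0,"gripper": 8},{"offset": [0,0,0],"roll": 0,"gripper": 8}])

```text
time: 9.6
position: [0.5831, 0.0632, 0.0671]
tool_rot: [[0.908, 0.419, 0.001], [0.419, -0.908, -0.0], [0.001, 0.001, -1.0]]
contact_force: [0.3, -1.8, 6.3]
width: 0.013
finger_force: 60.4
```

Run:
```python
from h import *
tooff([.5823,.0632,.067],-.1637+.6); print(r.state()['moment'])
```

```text
pos [0.5831 0.0632 0.0671] head 24.75 off [-0.0049 -0.0023  0.0006] roll -0.0028 w 0.012980933465177763 F [ 0.3 -1.8  6.3] t 9.6 q [-0.02  0.28  1.62 -0.    1.24  1.12]
[-0.34611557  0.0703207  -0.00139167]
```

Call:
play_rows(targets=[{"offset": [0,0,0],"roll": 0.045,"gripper": 8},{"offset": [0,0,0],"roll": 0.09,"gripper": 8},{"offset": [0,0,0],"roll": 0.135,"gripper": 8},{"offset": [0,0,0],"roll": 0.18,"gripper": 8},{"offset": [0,0,0],"roll": 0.225,"gripper": 8},{"offset": [0,0,0],"roll": 0.267,"gripper": 8},{"offset": [0,0,0],"roll": 0.267,"gripper": 8},{"offset": [0,0,0],"roll": 0.267,"gripper": 8}])

```text
time: 10.4
position: [0.5831, 0.0634, 0.0671]
tool_rot: [[1.0, 0.012, 0.001], [0.012, -1.0, 0.0], [0.001, -0.0, -1.0]]
contact_force: [-0.7, 0.3, 6.7]
width: 0.0131
finger_force: 60.7
```

Run:
```python
from h import *
tooff([.5823,.0632,.067],-.1637+.6-1.257); print(r.state()['moment'])
```

```text
pos [0.5831 0.0634 0.0671] head 0.71 off [-0.0051  0.0015  0.0008] roll 0.5303 w 0.013068412422091315 F [-0.7  0.3  6.7] t 10.4 q [-0.02  0.28  1.62  0.    1.24  1.54]
[ 0.09122693  0.09825516 -0.04390546]
```

Call:
play_rows(targets=[{"offset": [0,0,0],"roll": 0.045,"gripper": 8},{"offset": [0,0,0],"roll": 0.09,"gripper": 8},{"offset": [0,0,0],"roll": 0.135,"gripper": 8},{"offset": [0,0,0],"roll": 0.18,"gripper": 8},{"offset": [0,0,0],"roll": 0.225,"gripper": 8},{"offset": [0,0,0],"roll": 0.267,"gripper": 8},{"offset": [0,0,0],"roll": 0.267,"gripper": 8},{"offset": [0,0,0],"roll": 0.267,"gripper": 8}])

```text
time: 11.2
position: [0.5831, 0.0637, 0.0671]
tool_rot: [[0.918, -0.396, 0.001], [-0.396, -0.918, 0.001], [0.001, -0.001, -1.0]]
contact_force: [1.3, 3.5, 5.5]
width: 0.013
finger_force: 60.6
```

Call:
play_rows(targets=[{"offset": [0,0,0],"roll": 0.045,"gripper": 8},{"offset": [0,0,0],"roll": 0.09,"gripper": 8},{"offset": [0,0,0],"roll": 0.135,"gripper": 8},{"offset": [0,0,0],"roll": 0.18,"gripper": 8},{"offset": [0,0,0],"roll": 0.225,"gripper": 8},{"offset": [0,0,0],"roll": 0.266,"gripper": 8},{"offset": [0,0,0],"roll": 0.266,"gripper": 8},{"offset": [0,0,0],"roll": 0.266,"gripper": 8}])

```text
time: 12.0
position: [0.5833, 0.0639, 0.0671]
tool_rot: [[0.679, -0.734, 0.002], [-0.734, -0.679, 0.001], [0.0, -0.002, -1.0]]
contact_force: [3.4, 4.7, 4.7]
width: 0.0127
finger_force: 60.5
```

Run:
```python
from h import *
tooff([.5823,.0632,.067],-.1637+.6-1.257); print(r.state()['moment'])
grab('side');im,d=grab('top')
A=cv2.resize(last('side')[0][130:280,220:420],None,fx=4,fy=4,interpolation=cv2.INTER_CUBIC)
cv2.imwrite('pics/s4.png',A)
```

```text
pos [0.5833 0.0639 0.0671] head -47.26 off [-0.0007  0.0081  0.0007] roll -0.0026 w 0.01270295799149007 F [3.4 4.7 4.7] t 12.0 q [-0.02  0.28  1.62  0.    1.24  2.37]
[ 0.85324351 -0.27250449 -0.0141708 ]
```

View pics/s4.png

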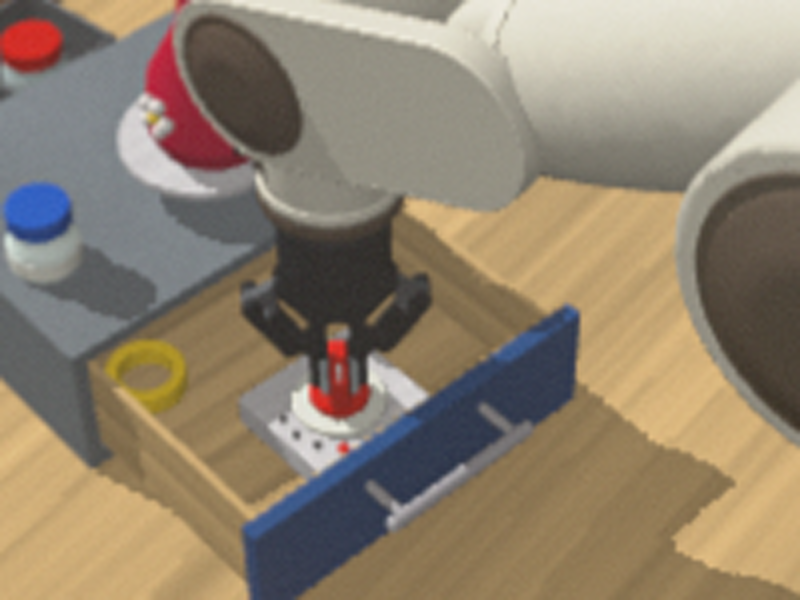

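The bar is held between the pads and its pointer faces the big red dot (crop 343, 448). It has turned 72.0° with almost no torque left, the drawer is open and the bottle is standing.

```bash
python3 -c "
from station import r
print(r.finish_job())"
```

```text
the job is handed in; nothing more can be done
None
```

I handed the job in at about 12 s, with the drawer wide open and the knob held in its third stop (turned 72°, pointer at the red dot). The bottle was still standing and nothing around it appeared to have moved in the last side view, though the bystanders outside that view weren't checked at the end.

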